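Tip a carton into its cradle and push the hold-down flap over it

ROBOT

A 6-joint arm with a two-finger parallel gripper is mounted at the origin on the work surface. World frame = base frame: x ahead of the robot, y to its left, z up, the work surface at z = 0. Lengths are in m, angles in rad, forces in N, time in s.
With the tool pointing down it reaches from about 0.25 to 0.775 m from the base axis. Payload 4 kg.
Tool frame: the origin (TCP) lies midway between the tips of the shut fingers; the grasp point (between the pads) lies 19 mm behind it; z points along the fingers, x is the direction in which the jaws open and shut, and the axes are right-handed (so a half turn about z gives the same grasp; the last joint's range is limited). The gripper opens to 94 mm and grips with 3 to 60 N. Pads are 16 mm wide; open, the fingers measure 119 mm over their backs; the gripper's body (75 mm by 177 mm) begins 78 mm behind the grasp point.
Start: joints at [-0.103, 0.087, 1.371, -0, 1.684, -0.103], TCP at [0.55, -0, 0.206] pointing down, gripper open.
Joint ranges: [-3.1, 3.1], [-0.76, 2.03], [0.27, 2.55], [-1.08, 4.22], [0.17, 2.65], [-2.57, 2.57]. Speed limits (rad/s): [2.79, 2.79, 3.14, 3.14, 3.14, 3.14].

INTERFACE

Orientations are given as a unit quaternion [x, y, z, w].
In Python, from bench import robot, vision gives the robot as it stands.
- The arm moves only by the shell command python3 -m jog 'ROWS' [FORCE]. ROWS is JSON, one flat list of numbers, 7 for each row, row after row: the turn, a rotation vector about the tool's x, y, z in rad, then the shift along the tool's x, y, z in mm, then the closure, from 0 (fully open) to 1 (shut). In form: [ax, ay, az, dx, dy, dz, hand, ax, ay, az, dx, dy, dz, hand, ...]. A call has 1 to 10 rows; each row shifts and turns the commanded pose from where the row before left it, along the tool's axes as they then stand; what a row does not reach is not made up. A row lasts 1/12 s, in which the tool goes at most 41.7 mm and 7.16 degrees, less where a joint would pass 70% of its speed; a pose out of reach is approached as far as the arm can. A call is refused whole if a number of a shift passes 41.7 or a number of a turn 0.125, either way. A call with a gripper value outside its range is refused whole. The fingers move at their own pace and stop on an object; FORCE is the grip in N (left out, the last holds). Time passes only in rows, so rows that do not move let the fingers close. It gives the time, the measured TCP pose, the force and the opening at its end, in the units of the state.
- robot.state(): the state, without advancing time (a new reading comes with each control period).
- vision.get_image(name): name is "scene" or "side" or "wrist"; returns the picture (400x640x3 uint8, red, green, blue); there is no depth.
- vision.camera_params(name): a dict with "fx", "fy", "cx", "cy" (pixels), "dist" ([k1, k2, p1, p2, k3] as OpenCV has them; the pictures are not rectified), "R" (3x3) and "t" (3): a world point X has camera coordinates R X + t. Camera axes: x right, y down, z forward; pixel columns grow to the right and rows downward; lengths in m; the calibration is good to about 2 mm. A picture is of the moment at which its call begins: read the wrist's pose just before it. camera_params takes no time and is no camera call; for the wrist camera it gives the pose at the moment of the call.
- robot.finish_job(): hands the job in, once; it reports no verdict.
Trained networks look in the newest picture that a camera, given by its name, has taken for a name from the list of things; names that differ only in an ending like _2 or _b are one class to them, and where a whole thing is asked for, a point or a joint stands for the part that bears it (a point fixed in the world has none). Each returns a list of dicts, best first, with "confidence" (0 to 1); they miss things now and then, are a little off and sometimes report something else, mostly with a low value. They report only what shows in the picture. A call takes as long as a camera call. They do not tell look-alikes from the thing itself.
- vision.spot_in(thing, camera): "centre" ([column, row] as shares, 0 to 1, of the picture: columns of its width, rows of its height, amid what is visible of it).
- vision.place_of(thing, camera): "centre" ([column, row] as shares, 0 to 1, of the picture: columns of its width, rows of its height: a listed point, or the origin of a listed thing).
The state is a dict: "t": time; "q": joint angles; "qd": joint speeds; "effort": joint torques, N m; "tcp_pos": TCP position; "eef_rot": TCP orientation; "force": force on the tool from outside, world axes, zero at the start; "ft_torque": the same for the moment, N m; "finger_gap": finger opening in m.
Only numpy, scipy, OpenCV 4.12 (cv2) and the standard library are available. Lean on these libraries where they do the work, as an engineer would, in place of code of your own. Each camera call takes 0.05 s, during which the arm holds its last target. There are 200 camera calls.

TASK

Load the carton cradle without picking anything up: push the tall carton that stands at one end of the cradle over, so that it lies flat along the trough with its top towards the other end, and then push the leaning hold-down flap over it and all the way down until it is fully shut. Do not lift or carry the carton, and leave the jars and the other things on the bench where they stand.

Things in the scene. Friction and masses are not known exactly. Their poses are not given: they have to be found in the camera images.
- cradle: Metal carton cradle fixed to the bench: base plate 140 (x) x 290 (y) x 12 mm with a straight open trough along its own y. Origin: centre of the underside, on the bench; x away from the robot, y to the left, z up (turned by its yaw). Trough floor 12 mm above the bench, 70 mm wide between two rails whose flared tops reach 45 mm above the bench.
- heel_stop (a point): Top middle of the inner face of the low stop at the trough's -y end (cradle y = -125 mm), 26 mm above the bench; the carton stands at this end.
- end_stop (a point): Top middle of the inner face of the taller stop at the trough's +y end (cradle y = +125 mm), 52 mm above the bench; the carton's top is to point this way.
- carton: Tall black carton, 60 x 50 x 150 mm (own x, y, z), 0.11 to 0.23 kg. Origin: centre of its bottom, z to its top. Starts upright on the trough floor at the cradle's -y end, square to the trough, 50 mm depth along it, 8 to 20 mm from the heel stop. Pushed high up towards +y it tips about its lower edge; past about 18 degrees it falls by itself and lies 50 mm high in the trough.
- carton_center (a point): Centre of the carton.
- carton_top (a point): Centre of the carton's top face.
- flap (a joint): Angle of the steel hold-down flap: 0 = shut, level over the trough; 1.57 = upright; starts at 1.7 to 2.1, leaning back on the robot's side (limit 2.2). The hinge is stiff by friction (0.1 N m): the flap stays at any angle it is left at, so it must be pushed over and pressed all the way down. Shut, its underside is 67 mm above the bench, 5 mm above a lying carton.
- flap_hinge (a point): Middle of the flap's hinge axis, 70 mm above the bench on the robot's side of the trough, at x = -60, y = +15 mm of the cradle; the axis runs along the cradle's y. The flap is a plate 6 mm thick and 90 mm wide along the hinge, reaching 118 mm from the axis.
- flap_edge (a point): Middle of the flap's free edge, 118 mm from the hinge axis.
- jar0: Bystander: screw-cap jar with white lid, 48 mm across, 72 mm high, standing beyond the cradle. Origin at the centre of its underside.
- jar1: Bystander: a second such jar, beyond the cradle. Origin at the centre of its underside.
- jar2: Bystander: a third such jar, on the robot's side of the cradle near the end where the carton stands. Origin at the centre of its underside.
- tube: Bystander: black cosmetics tube standing on its cap, 44 x 36 x 111 mm high, past the cradle's tall-stop end. Origin at the centre of its underside.
- small_carton: Bystander: small black carton lying on the table, 75 x 45 x 45 mm. Origin at the centre of its underside.
- wash_bottle: Bystander: white wash bottle, 72 mm across, 170 mm high. Origin at the centre of its underside.
- beaker: Bystander: glass beaker, 64 mm across, 75 mm high. Origin at the centre of its underside.
Mind the look-alikes: they are no part of the job. Leave any blue or yellow look-alike of the carton alone.

How it is judged:
On the way, in this order (a step that is already met when the one before it is completed fails the run):
1. the carton lies flat in the trough while the flap is still open (x of carton_center in the frame of cradle between -0.015 and 0.015 m and y of carton_center in the frame of cradle between -0.06 and 0.06 m and z of carton_center in the frame of cradle between 0.029 and 0.045 m and angle between carton's own z axis and vertical between 1.5 and 1.64 rad and y of carton_top in the frame of cradle above 0 m and value of joint flap above 0.5 rad), for 0.2 s.
2. the flap is shut over the lying carton (x of carton_center in the frame of cradle between -0.015 and 0.015 m and y of carton_center in the frame of cradle between -0.06 and 0.06 m and z of carton_center in the frame of cradle between 0.029 and 0.045 m and angle between carton's own z axis and vertical between 1.5 and 1.64 rad and y of carton_top in the frame of cradle above 0 m and value of joint flap below 0.08 rad), for 0.2 s.
At the end, for the whole second after the job is handed in: The carton lies at rest flat on the trough floor (within 4 degrees of level, centre within 15 mm of the trough's middle line and 60 mm of the cradle's middle along it), its top towards the end with the tall stop, and the flap is shut over it to within 0.08 rad (all of step 2 and linear speed of carton below 0.02 m/s and angular speed of carton below 0.1 rad/s); the robot touches nothing.
It fails at once if the carton is lifted off the cradle (height (world z) of carton_center above 0.112 m or (angle between carton's own z axis and vertical above 1.4 rad and height (world z) of carton_center above 0.075 m)).
It fails at once if a bystander is displaced by more than 30 mm or tipped (distance of any of jar0, jar1, jar2, tube, small_carton, wash_bottle, beaker from where it was at the start of the episode above 0.03 m or angle between any of jar0, jar1, jar2, tube, small_carton, wash_bottle, beaker's own z axis and vertical above 0.5 rad).
It also fails if it takes over 48 s, if anything falls off the work surface, if the arm or the gripper's body presses on something with over 40 N, if the wrist force passes 120 N, or if a joint passes its speed limit or range.

## Working session

There is one attempt and no reset: what is moved stays moved. The work goes in short steps, Python scripts to look and compute and a shell command to move; the robot and the scene stay as the last step left them, time stands still between calls to the robot, and variables do not carry over. Pictures are saved under pics/ and viewed, about 8 in all and at most 12, crops included, and the job is handed in when it is done.

```bash
mkdir -p pics; ls
python3 - <<'E'
from bench import robot, vision
import cv2
s=robot.state(); print(s['t'],s['tcp_pos'],s['eef_rot'],s['force'])
for c in ['scene','side']:
    im=vision.get_image(c); cv2.imwrite(f'pics/{c}0.png',im[:,:,::-1])
    for th in ['heel_stop','end_stop','carton','carton_center','carton_top','flap_hinge','flap_edge','cradle','jar0','jar2','tube']:
        r=vision.place_of(th,c)
        print(c,th,[( round(d['centre'][0]*640),round(d['centre'][1]*400),round(d['confidence'],2)) for d in r[:4]])
    p=vision.camera_params(c); print({k:(v.tolist() if hasattr(v,'tolist') else v) for k,v in p.items()})
print(robot.state()['t'])
E
```

```text
pics
0.0 [5.49451456e-01 4.89244130e-05 2.04301985e-01] [ 9.99999383e-01 -4.06209418e-06 -1.10597341e-03 -1.03157412e-04] [ 0.00366077  0.10981034 -0.24637488]
scene heel_stop [(298, 229, 0.73), (316, 232, 0.16)]
scene end_stop [(390, 233, 0.93), (345, 242, 0.66), (317, 190, 0.2)]
scene carton [(265, 212, 0.89), (252, 244, 0.8), (314, 231, 0.57), (317, 274, 0.34)]
scene carton_center [(318, 209, 0.68), (269, 188, 0.68), (251, 222, 0.67)]
scene carton_top [(248, 202, 0.96), (267, 168, 0.78), (319, 190, 0.69), (315, 208, 0.68)]
scene flap_hinge [(352, 209, 0.73), (195, 219, 0.73)]
scene flap_edge [(362, 166, 0.7), (355, 275, 0.45)]
scene cradle [(345, 242, 0.83)]
scene jar0 [(353, 277, 0.9), (316, 273, 0.65), (331, 207, 0.49)]
scene jar2 [(353, 277, 0.9), (316, 273, 0.65), (331, 207, 0.49)]
scene tube [(427, 266, 0.76)]
{'fx': 490.5036587491434, 'fy': 490.5036587491434, 'cx': 329.63251682065425, 'cy': 201.0999942299416, 'dist': [0.01764942491972294, 0.0, 0.0, 0.0, 0.0], 'R': [[-0.2167413646080009, 0.9760896508514353, 0.01649770797974498], [0.5573677834695693, 0.13760283892422417, -0.81
[... 432 characters left out ...]
de flap_hinge [(330, 221, 0.81), (340, 202, 0.46), (271, 215, 0.2)]
side flap_edge [(343, 200, 0.5)]
side cradle [(311, 227, 0.81)]
side jar0 [(271, 213, 0.83), (354, 213, 0.64)]
side jar2 [(271, 213, 0.83), (354, 213, 0.64)]
side tube [(288, 290, 0.78), (340, 202, 0.32)]
{'fx': 444.5636193687028, 'fy': 444.5636193687028, 'cx': 318.0514779575783, 'cy': 196.94905642242384, 'dist': [-0.026967598121458422, 0.0, 0.0, 0.0, 0.0], 'R': [[-0.9963319796111414, -0.08470575301755567, 0.012145855666580042], [-0.07395764895626397, 0.7809868805572266, -0.6201530122142069], [0.04304477395696916, -0.6187765572508551, -0.78438684310216]], 't': [0.543106737245577, 0.10012210813083625, 1.4767011166301955]}
1.2
```

```bash
cat > h.py <<'E'
import numpy as np, cv2
from bench import robot, vision
from scipy.optimize import least_squares
def proj(c,X):
    p=vision.camera_params(c); R=np.array(p['R']);t=np.array(p['t'])
    K=np.array([[p['fx'],0,p['cx']],[0,p['fy'],p['cy']],[0,0,1]])
    return cv2.projectPoints(np.array(X,float).reshape(-1,1,3),cv2.Rodrigues(R)[0],t,K,np.array(p['dist']))[0].reshape(-1,2)
def tri(a,b,ca='scene',cb='side'):
    r=least_squares(lambda X:np.r_[proj(ca,X)[0]-a,proj(cb,X)[0]-b],[.55,0,.05]); return r.x.round(4),r.fun.round(1)
E
python3 - <<'E'
from h import *
a=cv2.imread('pics/scene0.png')[130:310,170:450];b=cv2.imread('pics/side0.png')[110:310,220:420]
cv2.imwrite('pics/both.png',np.hstack([cv2.resize(a,(467,300),interpolation=2),cv2.resize(b,(300,300),interpolation=2)]))
for n,x,y in [('heel',(298,229),(319,197)),('end',(390,233),(305,252)),('cradle',(345,242),(311,227)),('hinge',(352,209),(330,221)),('edge',(362,166),(343,200)),('tube',(427,266),(288,290)),
 ('topA',(315,208),(318,177)),('topB',(319,190),(318,177)),('jar',(331,207),(354,213)),('j0',(353,277),(271,213))]: print(n,*tri(x,y))
E
```

```text
heel [ 0.5473 -0.0765  0.0043] [ 0.5  0.5  0.3 -0.9]
end [0.5686 0.1774 0.0542] [ 0.9  0.9  0.6 -1.3]
cradle [0.5647 0.0565 0.0016] [-0.5 -0.5 -0.3  0.8]
hinge [0.5013 0.0643 0.0644] [ 0.6  0.6  0.4 -0.9]
edge [0.4679 0.0771 0.1858] [-0.3 -0.4 -0.2  0.5]
tube [ 0.6097  0.2812 -0.0009] [ 0.8  0.7  0.6 -1.2]
topA [ 0.5587 -0.0389  0.1083] [-4.5 -5.  -2.7  8. ]
topB [ 0.5521 -0.0223  0.1534] [-1.7 -1.9 -1.   3. ]
jar [ 0.425  -0.012   0.0073] [-0.1 -0.2 -0.1  0.2]
j0 [0.7081 0.0858 0.0354] [-7.5 -7.3 -5.7 12.9]
```

View pics/both.png

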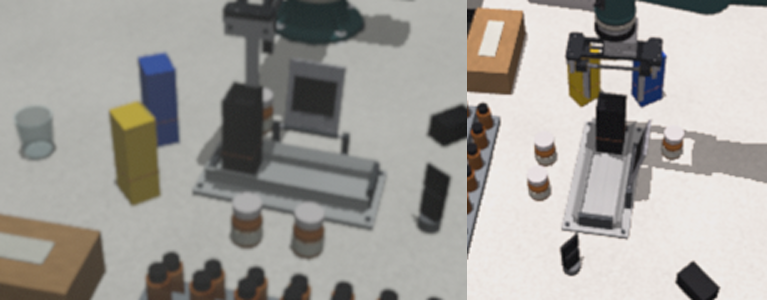

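The right carton is the black one in the trough, at scene (317,205) and side (318,180). The other candidates are blue (265,190), yellow (250,220), the small black carton (435,205) and the tube (428,250). Next I fit a cradle model to all detections.

Run:
```python
from h import *
obs={'scene':[(298,229),(390,233),(345,242),(352,209),(362,166),(319,190),(318,209),(314,231)],'side':[(319,197),(305,252),(311,227),(330,221),(343,200),(318,177),(318,195),(314,206)]}
def pts(v):
    x,y,w,f,yc=v
    L=np.array([[0,-.125,.026],[0,.125,.052],[0,0,0],[-.06,.015,.07],[-.06+.118*np.cos(f),.015,.07+.118*np.sin(f)],[0,yc,.162],[0,yc,.087],[0,yc,.012]])
    c,s=np.cos(w),np.sin(w)
    return L@np.array([[c,s,0],[-s,c,0],[0,0,1]])+[x,y,0]
fun=lambda v:np.concatenate([(proj(c,pts(v))-obs[c]).ravel() for c in obs])
r=least_squares(fun,[.56,.05,-.08,1.9,-.09],loss='soft_l1',x_scale=[.01,.01,.05,.1,.01])
print(r.x.round(4)); print(fun(r.x).reshape(2,-1,2).round(1).tolist()); print(pts(r.x).round(4))
```

```text
[ 0.5605  0.0528 -0.0742  1.8711 -0.0749]
[[[1.6, -4.6], [0.8, 1.8], [-1.5, -1.2], [3.5, -0.6], [-1.2, 0.4], [-1.8, -4.1], [-0.9, 0.7], [3.1, 1.0]], [[-0.9, -3.8], [0.2, -1.0], [1.0, 0.2], [0.1, 0.1], [0.1, 0.6], [-1.9, 1.2], [-2.1, -1.7], [1.7, 1.2]]]
[[ 0.5513 -0.0718  0.026 ]
 [ 0.5698  0.1775  0.052 ]
 [ 0.5605  0.0528  0.    ]
 [ 0.5018  0.0722  0.07  ]
 [ 0.467   0.0748  0.1827]
 [ 0.555  -0.0218  0.162 ]
 [ 0.555  -0.0218  0.087 ]
 [ 0.555  -0.0218  0.012 ]]
```

```bash
python3 -m jog '[0,0,0.074,7,0,0,1, 0,0,0,0,20,0,1, 0,0,0,0,20,0,1, 0,0,0,0,20,0,1, 0,0,0,0,20,0,1, 0,0,0,0,17,0,1, 0,0,0,0,0,0,1, 0,0,0,0,0,0,1]'
python3 - <<'E'
from h import *
a=vision.get_image('scene')[110:260,200:420];b=vision.get_image('side')[110:260,210:410]
cv2.imwrite('pics/b1.png',np.hstack([cv2.resize(a,(440,300),interpolation=2),cv2.resize(b,(360,300),interpolation=2)])[:,:,::-1])
for th in['carton_top','carton_center','carton']:
  r=vision.place_of(th,'wrist') if 0 else vision.place_of(th,'side'); print(th,[(round(d['centre'][0]*640),round(d['centre'][1]*400),round(d['confidence'],2)) for d in r])
E
```

```text
t: 1.87
tcp_pos: [0.5498, -0.0971, 0.2054]
eef_rot: [0.999, -0.038, -0.0, -0.0]
force: [-0.3, -0.7, -0.1]
finger_gap: 0.0437
carton_top [(344, 144, 0.91), (316, 176, 0.89), (296, 143, 0.68), (288, 289, 0.26)]
carton_center [(297, 157, 0.96), (339, 162, 0.76), (318, 193, 0.6), (267, 240, 0.28)]
carton [(340, 171, 0.71), (317, 206, 0.7), (294, 174, 0.58)]
```

View pics/b1.png

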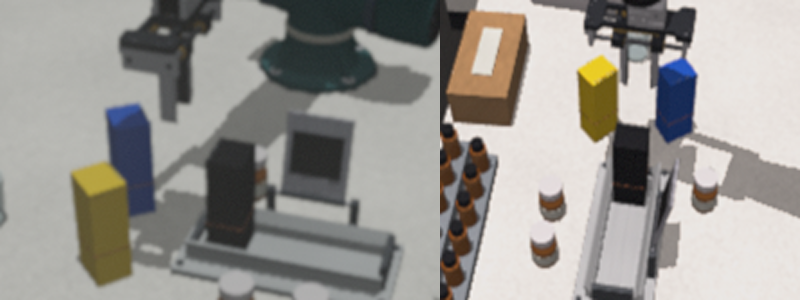

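The black carton stands in the trough and the fingers, still closing, are behind it. Both look-alikes are clear to the sides, so I go down and push gently.

```bash
python3 -m jog '[0,0,0,2,0,16,1, 0,0,0,0,0,16,1, 0,0,0,0,0,16,1, 0,0,0,0,0,16,1, 0,0,0,0,0,0,1, 0,0,0,0,-10,0,1, 0,0,0,0,-10,0,1, 0,0,0,0,0,0,1]'; python3 -m jog '[0,0,0,0,-6,0,1, 0,0,0,0,-6,0,1, 0,0,0,0,-6,0,1, 0,0,0,0,-6,0,1, 0,0,0,0,0,0,1]'
python3 - <<'E'
from h import *
a=vision.get_image('scene')[110:260,200:420];b=vision.get_image('side')[110:260,210:410]
cv2.imwrite('pics/b2.png',np.hstack([cv2.resize(a,(440,300),interpolation=2),cv2.resize(b,(360,300),interpolation=2)])[:,:,::-1])
E
```

```text
t: 2.78
tcp_pos: [0.5543, -0.0747, 0.1432]
eef_rot: [0.999, -0.036, 0.001, -0.0]
force: [-0.2, 0.4, 0.4]
finger_gap: 0.0008
t: 3.2
tcp_pos: [0.5553, -0.0518, 0.1417]
eef_rot: [0.999, -0.036, 0.0, -0.0]
force: [-0.6, -1.4, -0.3]
finger_gap: 0.0006
```

View pics/b2.png

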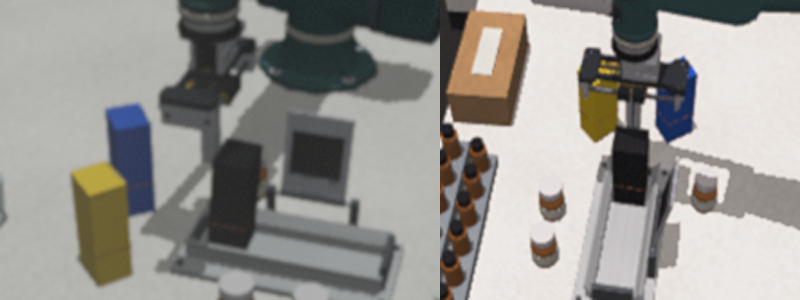

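The carton is in contact and starting to tip cleanly towards +y, so I continue.

```bash
python3 -m jog '[0,0,0,0,-6,0,1, 0,0,0,0,-6,0,1, 0,0,0,0,-6,0,1, 0,0,0,0,-6,0,1, 0,0,0,0,-5,0,1, 0,0,0,0,-5,0,1, 0,0,0,0,-5,0,1, 0,0,0,0,0,0,1, 0,0,0,0,0,0,1]';  python3 -m jog '[0,0,0,0,-4,0,1, 0,0,0,0,-4,0,1, 0,0,0,0,-4,0,1, 0,0,0,0,0,0,1, 0,0,0,0,0,0,1, 0,0,0,0,0,0,1, 0,0,0,0,0,0,1]'
python3 - <<'E'
from h import *
a=vision.get_image('scene')[110:260,200:420];b=vision.get_image('side')[110:260,210:410]
cv2.imwrite('pics/b3.png',np.hstack([cv2.resize(a,(440,300),interpolation=2),cv2.resize(b,(360,300),interpolation=2)])[:,:,::-1])
E
```

```text
t: 4.05
tcp_pos: [0.558, -0.0138, 0.1415]
eef_rot: [0.999, -0.037, 0.0, 0.0]
force: [-0.3, 0.9, 0.4]
finger_gap: 0.0005
t: 4.63
tcp_pos: [0.5589, -0.0023, 0.1415]
eef_rot: [0.999, -0.037, 0.0, 0.0]
force: [-0.7, -0.5, 0.1]
finger_gap: 0.0005
```

View pics/b3.png

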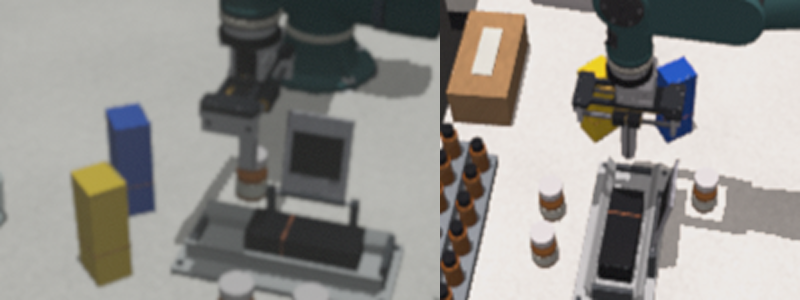

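The carton has tipped over and lies flat in the trough with its top towards the tall stop, scene about (323..382, 230); nothing else has moved. I retreat upward, go around to the robot's side of the flap, and check the numbers.

```bash
python3 -m jog '[0,0,0,0,0,20,1]' >/dev/null 2>&1 </dev/null & false; wait; python3 -c "
from bench import robot;s=robot.state();print(s['t'],s['tcp_pos'],s['force'])"
```

```text
4.8167 [ 0.56181378 -0.00256865  0.12587207] [ 0.56626947 -0.68583442  0.24011622]
```

I typed that row badly: it moved 20 mm down instead of up. It touched nothing, since the tip is at 0.126 and the carton top at 0.062. Now going up and around.

```bash
python3 -m jog '[0,0,0,0,0,-20,1, 0,0,0,0,0,-30,1, 0,0,0,0,0,-30,1, 0,0,0,-25,0,0,1, 0,0,0,-30,0,0,1, 0,0,0,-30,0,0,1, 0,0,0,-30,0,0,1, 0,0,0,-30,0,0,1, 0,0,0,-20,0,0,1, 0,0,0,0,0,0,1]'; python3 -m jog '[0,0,0,0,-25,0,1, 0,0,0,0,-25,0,1, 0,0,0,0,-20,0,1, 0,0,0,0,0,0,1]'
python3 - <<'E'
from h import *
a=vision.get_image('scene')[110:260,200:420];b=vision.get_image('side')[110:260,210:410]
cv2.imwrite('pics/b4.png',np.hstack([cv2.resize(a,(440,300),interpolation=2),cv2.resize(b,(360,300),interpolation=2)])[:,:,::-1])
for c in['scene','side']:
 for th in['carton_top','carton_center','flap_edge','flap_hinge']:
  r=vision.place_of(th,c); print(c,th,[(round(d['centre'][0]*640),round(d['centre'][1]*400),round(d['confidence'],2)) for d in r])
 C=np.array([[.9972,.0741],[-.0741,.9972]])
 for yc in(.0,.02,.04): print(yc,proj(c,[[*(C@[0,yc]+[.5605,.0528]),.037],[*(C@[0,yc+.075]+[.5605,.0528]),.037]]).round().tolist())
E
```

```text
t: 5.65
tcp_pos: [0.3918, 0.0103, 0.2022]
eef_rot: [0.999, -0.037, 0.001, 0.0]
force: [-0.6, -0.0, 0.1]
finger_gap: 0.0002
t: 5.98
tcp_pos: [0.4003, 0.0823, 0.2015]
eef_rot: [0.999, -0.035, 0.0, -0.001]
force: [-0.3, -0.1, -0.6]
finger_gap: 0.0006
scene carton_top [(249, 200, 0.73), (265, 163, 0.71), (382, 242, 0.59)]
scene carton_center [(267, 190, 0.97), (354, 233, 0.78), (250, 224, 0.59), (425, 265, 0.53)]
scene flap_edge [(359, 170, 0.76), (192, 222, 0.7), (485, 229, 0.64)]
scene flap_hinge [(354, 209, 0.76), (428, 267, 0.16)]
0.0 [[344.0, 230.0], [371.0, 236.0]]
0.02 [[351.0, 232.0], [379.0, 237.0]]
0.04 [[359.0, 233.0], [386.0, 239.0]]
side carton_top [(309, 247, 0.93), (341, 143, 0.92), (351, 346, 0.75)]
side carton_center [(313, 227, 0.93), (341, 161, 0.73), (298, 157, 0.55)]
side flap_edge [(341, 200, 0.72)]
side flap_hinge []
0.0 [[312.0, 221.0], [308.0, 240.0]]
0.02 [[311.0, 226.0], [307.0, 245.0]]
0.04 [[310.0, 231.0], [306.0, 251.0]]
```

View pics/b4.png

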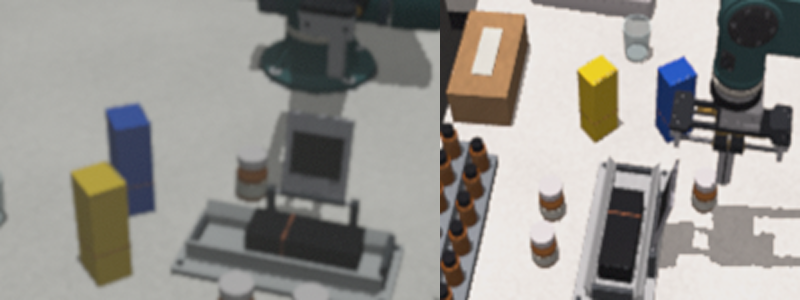

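The carton's detections match y about 0.025 of the cradle, flat and pointing the right way. The fingers are behind the flap, so I go down and push it over, past upright.

```bash
python3 -m jog '[0,0,0,0,0,16,1, 0,0,0,0,0,16,1, 0,0,0,0,0,15,1, 0,0,0,12,0,0,1, 0,0,0,12,0,0,1, 0,0,0,12,0,0,1, 0,0,0,12,0,0,1, 0,0,0,12,0,0,1, 0,0,0,0,0,0,1]'; python3 -m jog '[0,0,0,9,0,0,1, 0,0,0,9,0,0,1, 0,0,0,9,0,0,1, 0,0,0,10,0,1,1, 0,0,0,10,0,2,1, 0,0,0,10,0,3,1, 0,0,0,10,0,4,1, 0,0,0,0,0,0,1]'
python3 - <<'E'
from h import *
a=vision.get_image('scene')[110:260,200:420];b=vision.get_image('side')[110:260,210:410]
cv2.imwrite('pics/b5.png',np.hstack([cv2.resize(a,(440,300),interpolation=2),cv2.resize(b,(360,300),interpolation=2)])[:,:,::-1])
E
```

```text
t: 7.23
tcp_pos: [0.4607, 0.0749, 0.1543]
eef_rot: [0.999, -0.037, 0.0, 0.0]
force: [-0.2, -0.5, 0.2]
finger_gap: 0.0007
t: 7.9
tcp_pos: [0.5275, 0.0701, 0.1429]
eef_rot: [0.999, -0.037, -0.001, 0.0]
force: [0.2, -0.0, 0.4]
finger_gap: 0.0002
```

View pics/b5.png

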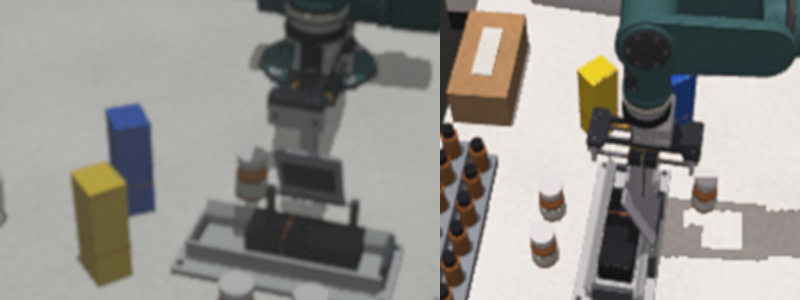

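The flap is past upright and leaning over the trough. I follow the arc down.

```bash
python3 -m jog '[0,0,0,10,0,5,1, 0,0,0,10,0,6,1, 0,0,0,7,0,8,1, 0,0,0,7,0,9,1, 0,0,0,5,0,10,1, 0,0,0,4,0,10,1, 0,0,0,2,0,7,1, 0,0,0,1,0,5,1, 0,0,0,0,0,0,1]'; python3 -m jog '[0,0,0,0,0,3,1, 0,0,0,0,0,3,1,0,0,0,0,0,0,1]'
```

```text
t: 8.75
tcp_pos: [0.5709, 0.067, 0.0824]
eef_rot: [0.999, -0.037, -0.002, 0.0]
force: [-0.7, -0.2, -0.2]
finger_gap: 0.0004
t: 9.0
tcp_pos: [0.5718, 0.0671, 0.0783]
eef_rot: [0.999, -0.037, 0.0, 0.0]
force: [-0.1, 0.5, 0.3]
finger_gap: 0.0004
```

```bash
python3 -m jog '[0,0,0,0,0,2,1, 0,0,0,0,0,1,1, 0,0,0,0,0,0,1]'; python3 -m jog '[0,0,0,0,0,1,1, 0,0,0,0,0,1,1,0,0,0,0,0,0,1]';python3 - <<'E'
from h import *
a=vision.get_image('scene')[110:260,200:420];b=vision.get_image('side')[110:260,210:410]
cv2.imwrite('pics/b6.png',np.hstack([cv2.resize(a,(440,300),interpolation=2),cv2.resize(b,(360,300),interpolation=2)])[:,:,::-1])
E
```

```text
t: 9.25
tcp_pos: [0.5721, 0.0671, 0.0756]
eef_rot: [0.999, -0.037, 0.0, -0.0]
force: [-0.8, 0.1, -0.1]
finger_gap: -0.0
t: 9.5
tcp_pos: [0.572, 0.0671, 0.0734]
eef_rot: [0.999, -0.037, 0.0, -0.0]
force: [0.6, -1.0, -0.5]
finger_gap: 0.0006
```

View pics/b6.png

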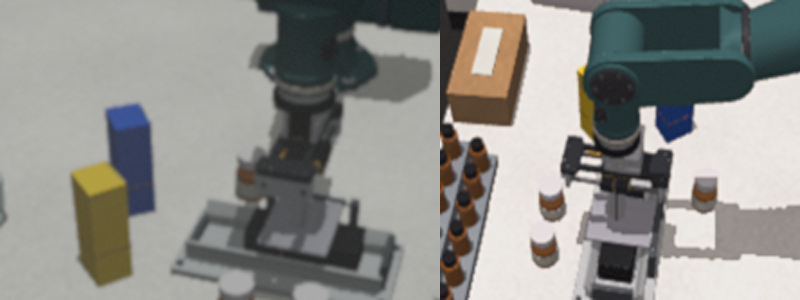

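The flap looks nearly level, but there is no hard-stop force yet. I keep pressing in 1 mm steps.

```bash
for i in 1; do python3 -m jog '[0,0,0,0,0,1,1, 0,0,0,0,0,0,1]'; python3 -m jog '[0,0,0,0,0,1,1, 0,0,0,0,0,0,1]'; python3 -m jog '[0,0,0,0,0,1,1, 0,0,0,0,0,0,1]'; done | egrep 'tcp|force'
```

```text
tcp_pos: [0.572, 0.067, 0.0733]
force: [-0.8, 0.4, 3.4]
tcp_pos: [0.572, 0.0671, 0.0732]
force: [-3.5, -1.3, 7.6]
tcp_pos: [0.5721, 0.0671, 0.0731]
force: [-4.6, -1.2, 10.5]
```

There is a hard stop at 0.073 m, which is the shut plate's top, with force rising to 10 N. I retract and check.

```bash
python3 -m jog '[0,0,0,0,0,1,1, 0,0,0,0,0,0,1, 0,0,0,0,0,0,1]'|egrep 'tcp|force'; python3 -m jog '[0,0,0,0,0,-5,1, 0,0,0,0,0,-15,1, 0,0,0,0,0,-30,1, 0,0,0,0,0,-40,1, 0,0,0,0,0,-40,1, 0,0,0,-40,0,0,1, 0,0,0,-40,0,0,1, 0,0,0,-40,0,0,1, 0,0,0,0,0,0,1, 0,0,0,0,0,0,1]'
python3 - <<'E'
from h import *
a=vision.get_image('scene')[150:280,230:440];b=vision.get_image('side')[160:290,240:380]
cv2.imwrite('pics/b7.png',np.hstack([cv2.resize(a,(470,290),interpolation=2),cv2.resize(b,(312,290),interpolation=2)])[:,:,::-1])
C=np.array([[.9972,.0741],[-.0741,.9972]])
for c in['scene','side']:
 for th in['carton_center','flap_edge','flap_hinge']:
  r=vision.place_of(th,c); print(c,th,[(round(d['centre'][0]*640),round(d['centre'][1]*400),round(d['confidence'],2)) for d in r])
 print('expected shut edge',proj(c,[[*(C@[.058,.015]+[.5605,.0528]),.07]]).round(1),'at .1 rad',proj(c,[[*(C@[.058,.015]+[.5605,.0528]),.082]]).round(1))
E
```

```text
tcp_pos: [0.5721, 0.0671, 0.0731]
force: [-6.7, -0.5, 14.6]
t: 11.18
tcp_pos: [0.4508, 0.0761, 0.1992]
eef_rot: [0.999, -0.037, 0.0, -0.0]
force: [0.8, -0.1, 0.7]
finger_gap: 0.0005
scene carton_center [(267, 189, 0.87), (251, 223, 0.69), (353, 232, 0.63)]
scene flap_edge [(347, 234, 0.76)]
scene flap_hinge [(355, 210, 0.95)]
expected shut edge [[344.  234.5]] at .1 rad [[344.1 230.8]]
side carton_center [(313, 228, 0.8), (339, 162, 0.74), (295, 158, 0.72)]
side flap_edge [(292, 217, 0.97)]
side flap_hinge [(327, 224, 0.6)]
expected shut edge [[293.3 216. ]] at .1 rad [[293.1 213.8]]
```

View pics/b7.png

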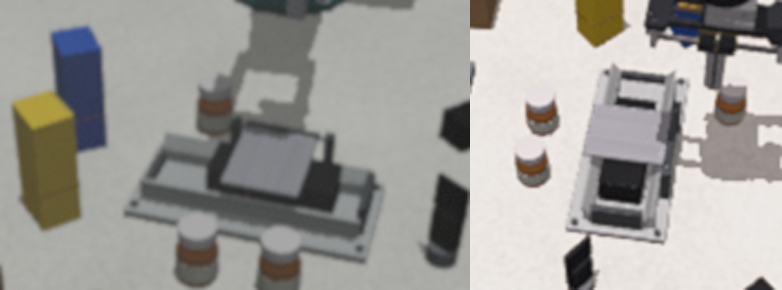

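The flap lies level over the flat carton, with its edge at the predicted shut pixels. The jars and tube are where they were and the robot is clear.

```bash
python3 -c "
from bench import robot;print(robot.finish_job(), robot.state()['t'])"
```

```text
the job is handed in; nothing more can be done
the job is handed in; nothing more can be done
```

I pushed the black carton over with the shut fingers, so it lies flat along the trough with its top towards the tall stop. Its centre is about 25 mm past the cradle's middle. I then pushed the flap over from the robot's side and pressed it down until it stopped. The job was handed in just after 11 s of robot time, and no verdict was reported.

**Last checks:**
- **Flap:** It hit a hard stop with the fingertips at 73 mm, the height of the shut plate's top, and the force rose to about 15 N. Its edge showed within 3 px across and 1 px in height of where a shut flap should appear, in both cameras. At 0.1 rad it would have shown 2–4 px higher.
- **Carton:** Its detected centre was unchanged after the flap was shut.
- **Bystanders:** The jars and the tube were unmoved in the last picture. The small carton, wash bottle and beaker were not checked separately, but the arm never went near them.
- **Robot:** It was clear of everything at hand-in.

**What went wrong or disagreed:**
- One mistyped row moved the tool 20 mm down instead of up after the carton fell, while it was still well above the carton; it touched nothing.
- The first detections of the heel stop were about 5 px off, probably because the carton hid it. I relied on the fit to all the points instead.

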